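Lift the freshly painted duck with the tongs over the drip dish

TASK

The red-headed wooden duck on the drying board is freshly painted, so the hand must not touch it: take the tongs from their rest, close their blue tips on the duck's two long sides and carry it over to the white dish. Finish while still holding it there in the tongs, upright and still, above the middle of the dish and at least 10 cm over it. Leave the green-headed duck, the plain duck, the paint jar and the brush where they are.

Things in the scene. Friction and masses are not known exactly. Their poses are not given: they have to be found in the camera images.
- tongs_grip (a point): Middle of the grip of the steel kitchen tongs with blue grips and tips (120 g): on their centre line, half-way up (12 mm over their underside), near the balance point. x along the centre line to the tips, z up. At the start the tongs lie open on the rest, underside 20 mm above the table. Over the arms here: 58 mm open; 42 mm when the arms are parallel, tips then 34 mm apart.
- tongs_jaws (a point): Point between the middles of the tips' gripping faces, 100 mm ahead of tongs_grip, same height and axes; the tips (each 34 mm long, 24 mm tall) end 15 mm farther on. Open, the gap between the tips is 64 mm at its narrowest, 78 mm outside. Squeezing the arms at the grip closes the tips about twice as far.
- tongs: The tongs: two flat upright arms 24 mm tall, 4 mm thick, side by side, joined at the rear by a round hinge drum (37 mm across). Origin 12 mm below tongs_grip; the hinge axis is 90 mm behind it. A spring opens them: squeezed at the grip it resists with 4 N (open) to 8 N (parallel), so a slight squeeze carries the tongs with open tips; more squeeze passes about half on to the tips.
- tongs_closing: The tongs' second arm, on the side of y minus. Origin on the hinge axis at the underside. Open, each arm splays 5 degrees from the centre line.
- tongs_rest: Fixed wooden rest of the tongs: a 170 x 100 mm plate 4 mm thick with two cross-bars 100 mm long, 18 mm wide, tops 20 mm above the table, 70 mm in front of and behind its origin (on the table, under the middle of the tongs' grip). It lies left or right; between the bars is room for the fingers.
- drying_board: Fixed pale wooden board, 110 mm (x) by 300 mm (y), 30 mm high; origin at the centre of its underside. Two ducks stand on it about 130 mm or more apart, in either order.
- red_duck_mid (a point): The freshly painted wooden duck with the RED head, cream body, orange foot and beak; on the drying board. Body 50 mm long with flat sides 34 mm apart, foot to back 34 mm, top of head 59 mm, about 45 g. This point is on its middle plane, 20 mm above its underside, at mid-length. x points to the beak (beak 39 mm ahead, tail 43 mm behind), z up.
- red_duck: The same red-headed duck; origin at the middle of its underside.
- green_duck_mid (a point): The other duck on the drying board, same shape, GREEN head; to be left alone. Point 20 mm above its underside.
- dish_mid (a point): White round ceramic dish with a blue centre, fixed, 124 mm across, 16 mm high; this point is the centre of its mouth, 16 mm above the table. Left or right, on the other side from the tongs.
- dish: The same dish; origin at the centre of its underside, on the table.
- plain_duck_mid (a point): Unpainted wooden duck, same shape, on the table at the far right; to be left alone. Point 20 mm above its underside.
- paint_jar: Blue paint jar with white lid, 48 mm across, 55 mm high, beyond the board; to be left alone. Origin at the centre of its underside.
- paint_brush: Paint brush 170 mm long, lying on the table at the far left; to be left alone. Origin under its middle.
Mind the look-alikes: they are no part of the job. Leave any purple look-alike of the dish alone.

How it is judged:
By the outcome, as a careful person would: the job done as asked, in the order asked, and still so for the second after the job is handed in, while the arm keeps its last pose, push and grip.
It also fails if it takes over 48 s, if anything falls off the work surface, if the arm or the gripper's body presses on something with over 40 N, if the wrist force passes 120 N, or if a joint passes its speed limit or range.

ROBOT

A 6-joint arm with a two-finger parallel gripper is mounted at the origin on the work surface. World frame = base frame: x ahead of the robot, y to its left, z up, the work surface at z = 0. Lengths are in m, angles in rad, forces in N, time in s.
With the tool pointing down it reaches from about 0.375 to 0.925 m from the base axis. Payload 5.7 kg.
Tool frame: the origin (TCP) lies at the very end of the fingers, on their centre line; the grasp point (between the pads) lies 19 mm behind it (ctrl.grip_point_offset is the distance from the TCP to the grasp point, in m); x points along the fingers, y is the direction in which the jaws open and shut, and the axes are right-handed (so a half turn about x gives the same grasp; the last joint's range is limited). The gripper opens to 85 mm and grips with 20 to 120 N. Pads are 22 mm wide; open, the fingers measure 114 mm over their backs; the gripper's body (76 mm by 85 mm) begins 54 mm behind the grasp point. The pads swing forward as they close: fully open they stand 13 mm farther back than shut.
Start: joints at [-0.115, 0.359, 1.51, -0, 1.272, -0.115], TCP at [0.6, -0, 0.231] pointing down, gripper open.
Joint ranges: [-2.97, 2.97], [-1.01, 2.36], [0.21, 2.38], [-0.96, 4.11], [0.2, 2.71], [-2.98, 2.98]. Speed limits (rad/s): [2.39, 2.39, 3.14, 3.14, 3.14, 3.14].

INTERFACE

Orientations are given as a unit quaternion [w, x, y, z].
In Python, from cell import ctrl, cams, workorder gives the robot as it stands.
- The arm moves only by the shell command python3 -m inch 'ROWS' [OPENING] [FORCE]. ROWS is a JSON object of lists of equal length, an entry for each row: "delta_pos": the shift along the world's x, y, z as a fraction of full scale, a list of three; "turn": the turn, a rotation vector about the world's x, y, z as a fraction of full scale, a list of three. A call has 1 to 8 rows; each row is the pose to reach, as a shift and turn from the pose measured when the call began; what a row does not reach only later rows make up. Full scale, the value 1, is 0.1 m for a shift and 90 degrees for a turn. A row lasts 1/12 s, in which the tool goes at most 41.7 mm and 7.16 degrees, less where a joint would pass 70% of its speed; a pose out of reach is approached as far as the arm can. A call with a number of a shift or a turn outside -1 to 1 is refused whole. A call with a gripper value outside its range is refused whole. OPENING is the opening, from 0 (shut) to 1 (fully open), set as the call begins (- or left out, the last holds). The fingers move at their own pace and stop on an object; FORCE is the grip in N (left out, the last holds). Time passes only in rows, so rows that repeat a pose let the fingers close. It gives the time, the measured TCP pose, the force and the opening at its end, in the units of the state.
- ctrl.get_obs(): the state, without advancing time (a new reading comes with each control period).
- cams.capture(name): name is "scene" or "side" or "wrist"; returns a dict with "image" (400x640x3 uint8, red, green, blue), "fx", "fy", "cx", "cy" (pixels), "rvec" (rotation vector, rad) and "tvec" (3), from world to camera coordinates, as OpenCV has them. Camera axes: x right, y down, z forward; pixel columns grow to the right and rows downward; lengths in m; the calibration is good to about 2 mm. A picture is of the moment at which its call begins. There is no depth.
- workorder.job_done(): hands the job in, once; it reports no verdict.
The state is a dict: "time": time; "joints": joint angles; "qd": joint speeds; "effort": joint torques, N m; "eef_pos": TCP position; "eef_rot": TCP orientation; "wrist_force": force on the tool from outside, world axes, zero at the start; "moment": the same for the moment, N m; "grip_width": finger opening in m.
Only numpy, scipy, OpenCV 4.12 (cv2) and the standard library are available. Lean on these libraries where they do the work, as an engineer would, in place of code of your own. Each camera call takes 0.05 s, during which the arm holds its last target. There are 200 camera calls.

## Working session

There is one attempt and no reset: what is moved stays moved. The work goes in short steps, Python scripts to look and compute and a shell command to move; the robot and the scene stay as the last step left them, time stands still between calls to the robot, and variables do not carry over. Pictures are saved under pics/ and viewed, about 8 in all and at most 12, crops included, and the job is handed in when it is done.

```bash
ls; mkdir -p pics
python3 - <<'E'
from cell import ctrl,cams
import cv2,numpy as np
print(ctrl.get_obs())
for n in("scene","side"):
    c=cams.capture(n); np.savez(f"{n}0.npz",**c); cv2.imwrite(f"pics/{n}0.png",c["image"][:,:,::-1])
    R=cv2.Rodrigues(np.array(c["rvec"]))[0]; print(n,-R.T@np.array(c["tvec"]).ravel(),R[2],c["fx"])
E
```

```text
pics
{'time': 0.0, 'joints': array([-1.15088169e-01,  3.59529478e-01,  1.51141345e+00, -1.06652276e-05,
        1.27251424e+00, -1.15103366e-01]), 'qd': array([-0.00102083,  0.00024793,  0.00016151,  0.00165532, -0.00040391,
       -0.00073708]), 'effort': array([ 1.96551155e-03, -5.27614331e+01, -2.78626120e+01, -6.37880498e-05,
        1.32890840e-02, -2.81424428e-05]), 'eef_pos': array([5.99325970e-01, 7.35238631e-05, 2.30446246e-01]), 'eef_rot': array([ 0.49949003,  0.49958286,  0.50051871, -0.50040753]), 'wrist_force': array([-0.2396652 , -0.38503797, -0.53446866]), 'moment': array([0.00480849, 0.0124724 , 0.0003795 ]), 'grip_width': 0.08531826516056507}
scene [ 1.28055042 -0.17453172  0.5285882 ] [-0.81091545  0.21155675 -0.54558215] 363.77280438762995
side [0.2213717  1.05087974 0.75796954] [ 0.28794893 -0.7980711  -0.52930891] 473.5356578294768
```

View pics/scene0.png

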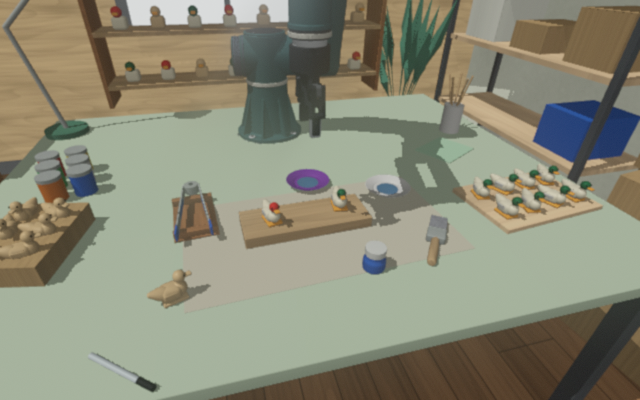

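View pics/side0.png

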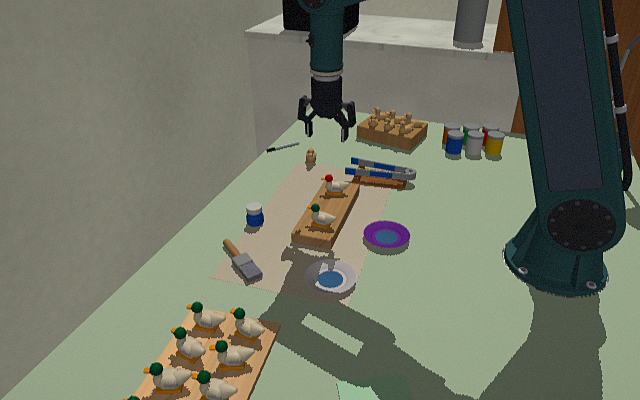

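The scene view shows the tongs on their rest at (193,210), the red-headed duck at (271,213), the green-headed duck at (340,200), the white dish at (385,187), the purple look-alike at (308,182) and the plain duck at (172,290). In the side view the tongs are at (380,170), the red duck at (335,186), the green duck at (321,218) and the white dish at (330,279).

Candidates for the target:
- **Duck:** red head (271,213), which I choose. The others are green head (340,200), plain (172,290), and the stocks on the trays and shelves.
- **Dish:** white (385,187), which I choose, against purple (308,182).

Next is a close crop to check this and pick pixels.

Run:
```python
import cv2,numpy as np
a=np.load("scene0.npz")["image"][165:245,165:295,::-1]; b=np.load("side0.npz")["image"][150:230,300:430,::-1]
f=lambda i:cv2.resize(i,None,fx=6,fy=6,interpolation=cv2.INTER_CUBIC)[:, :780]
def grid(i,u0,v0):
    i=f(i)
    for u in range(0,130,10): cv2.line(i,(u*6,0),(u*6,4),(0,0,255),1); cv2.putText(i,str(u+u0),(u*6,14),0,.35,(0,0,0),1)
    for v in range(0,80,10): cv2.putText(i,str(v+v0),(0,v*6+4),0,.35,(0,0,0),1)
    return i
A=grid(a,165,165);B=grid(b,300,150)
cv2.imwrite("pics/cropA.png",A);cv2.imwrite("pics/cropB.png",B)
```

```text
(no output)
```

View pics/cropA.png

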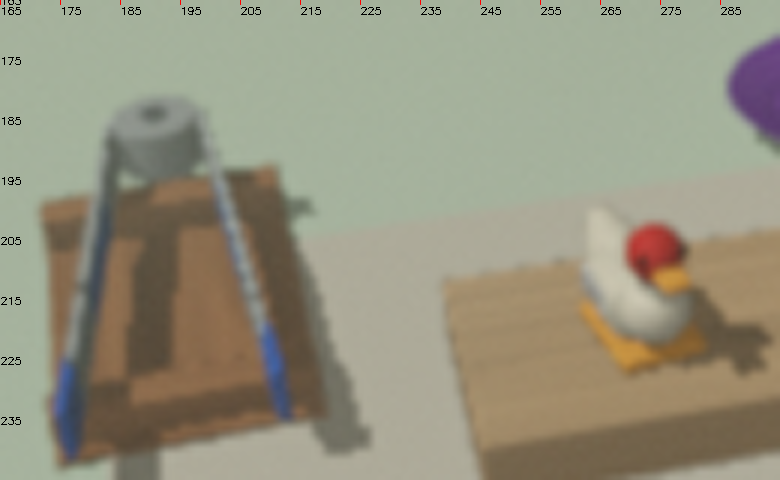

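View pics/cropB.png

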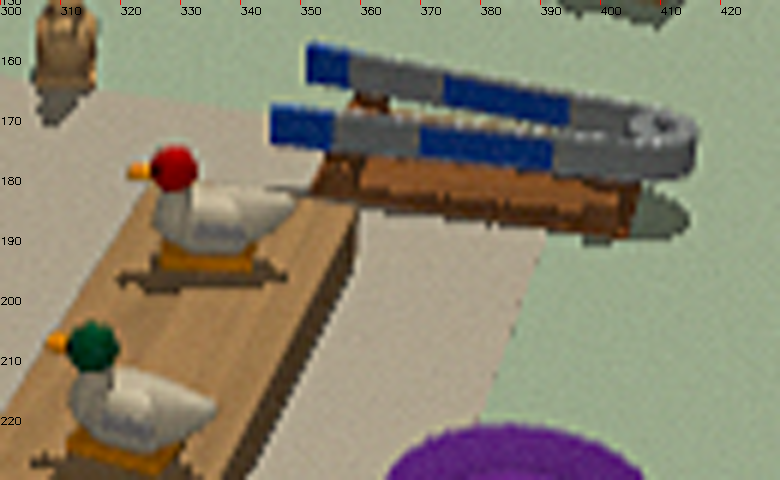

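The crops confirm the choice: the red duck's head is at scene (274,207) and side (329,178), with its beak towards +x. The tongs' drum hole is at scene (190.5,184) and side (407.5,171), and the tips point to +x. I'll triangulate these and look through the wrist camera.

```bash
cat > h.py <<'E'
import cv2,numpy as np
def cam(c):
    R=cv2.Rodrigues(np.array(c["rvec"]).ravel())[0]; K=np.array([[c["fx"],0,c["cx"]],[0,c["fy"],c["cy"]],[0,0,1.]])
    return K,R,np.array(c["tvec"]).ravel()
def plane(c,uv,z):
    K,R,t=cam(c); o=-R.T@t; d=R.T@np.linalg.inv(K)@np.array([uv[0],uv[1],1.]); return o+d*(z-o[2])/d[2]
def tri(c1,p1,c2,p2):
    P=[cam(c)[0]@np.c_[cam(c)[1],cam(c)[2]] for c in(c1,c2)]
    X=cv2.triangulatePoints(P[0],P[1],np.array(p1,float).reshape(2,1),np.array(p2,float).reshape(2,1)).ravel(); return X[:3]/X[3]
def proj(c,X):
    K,R,t=cam(c); return cv2.projectPoints(np.atleast_2d(np.asarray(X,float)),R,t,K,None)[0].reshape(-1,2)
def blob(c,f,box=None):
    h=cv2.cvtColor(c["image"],cv2.COLOR_RGB2HSV).astype(int); m=f(h[...,0],h[...,1],h[...,2]).astype(np.uint8)
    if box: k=np.zeros_like(m); u0,v0,u1,v1=box; k[v0:v1,u0:u1]=1; m*=k
    return m
def cen(m): v,u=np.nonzero(m); return np.array([u.mean(),v.mean()]),len(u)
E
python3 - <<'E'
from h import *
from cell import cams
np.set_printoptions(precision=4,suppress=True)
S=dict(np.load("scene0.npz"));D=dict(np.load("side0.npz"))
red=lambda h,s,v:((h<6)|(h>172))&(s>150)&(v>80)
a,n=cen(blob(S,red,(260,195,285,220)));b,m=cen(blob(D,red,(320,170,340,185)));print("head",a,n,b,m,tri(S,a,D,b))
org=lambda h,s,v:(h>10)&(h<22)&(s>170)
print("beak",tri(S,(165+690/6,165+280/6),D,(300+128/6,150+172/6)),"tail",tri(S,(165+597/6,165+210/6),D,(300+297/6,150+200/6)))
print("drum hole z.044",plane(S,(190.5,183.8),.044),plane(D,(407.5,170.8),.044),tri(S,(190.5,183.8),D,(407.5,170.8)))
for n,p in dict(Ltop=(345.3,168),Lbot=(345.3,174),Rtop=(351.5,157.5)).items(): print(n,plane(D,p,.044),plane(D,p,.02))
# white dish: rim & blue centre
for c,bx in((S,(366,175,408,200)),(D,(305,262,355,298))):
    mk=blob(c,lambda h,s,v:(h>95)&(h<115)&(s>70),bx); q,n=cen(mk); print("dish blue",q,n,plane(c,q,.005))
c=cams.capture("wrist");np.savez("w0.npz",**c);cv2.imwrite("pics/w0.png",c["image"][:,:,::-1]);print(-cam(c)[1].T@cam(c)[2],cam(c)[1][2],c["fx"])
E
```

```text
head [273.2889 206.0667] 45 [328.8293 177.7317] 41 [ 0.6192 -0.084   0.0784]
beak [ 0.6392 -0.0736  0.0763] tail [ 0.5611 -0.0978  0.0621]
drum hole z.044 [ 0.4101 -0.2714  0.044 ] [ 0.4224 -0.2636  0.044 ] [ 0.4216 -0.268   0.045 ]
Ltop [ 0.6114 -0.2148  0.044 ] [ 0.6245 -0.2574  0.02  ]
Lbot [ 0.5995 -0.1776  0.044 ] [ 0.6122 -0.2189  0.02  ]
Rtop [ 0.6145 -0.2911  0.044 ] [ 0.6277 -0.3362  0.02  ]
dish blue [386.9868 188.4636] 151 [0.4934 0.2512 0.005 ]
dish blue [329.9179 278.7599] 329 [0.4988 0.2512 0.005 ]
[0.5985 0.0831 0.374 ] [-0.0005 -0.3211 -0.9471] 318.42221626281145
```

View pics/w0.png

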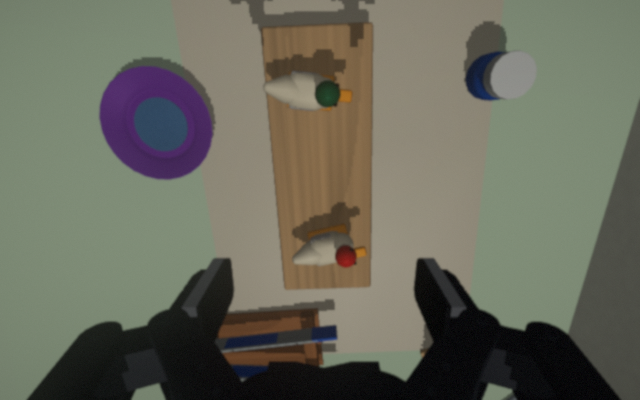

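The wrist view shows the red duck at (335,250) with its beak pointing right (+x), the green duck at (310,92), the purple dish at (158,122) and the tongs at the lower left. The white dish's centre is about (0.496, 0.251). The tongs' hinge is near (0.42, -0.268) with tips near x=0.61. I'll move above the tongs and turn -90° so the wrist camera sits on the tip side.

```bash
python3 -m inch '{"delta_pos":[[-0.45,-1,0],[-0.45,-1,0],[-0.45,-1,0],[-0.45,-1,0],[-0.45,-1,0],[-0.45,-1,0],[-0.45,-1,0]],"turn":[[0,0,-0.5],[0,0,-0.5],[0,0,-0.5],[0,0,-0.5],[0,0,-0.5],[0,0,-0.5],[0,0,-0.5]]}' 1
python3 -m inch '{"delta_pos":[[-0.45,-1,0],[-0.45,-1,0],[-0.45,-1,0],[-0.45,-1,0],[-0.45,-1,0],[-0.45,-1,0],[-0.45,-1,0]],"turn":[[0,0,-0.45],[0,0,-0.45],[0,0,-0.45],[0,0,-0.45],[0,0,-0.45],[0,0,-0.45],[0,0,-0.45]]}'
python3 -m inch '{"delta_pos":[[0,-0.6,0],[0,-0.6,0],[0,-0.6,0],[0,-0.6,0]],"turn":[[0,0,0],[0,0,0],[0,0,0],[0,0,0]]}'
python3 - <<'E'
from h import *
from cell import cams,ctrl
print(ctrl.grip_point_offset)
c=cams.capture("wrist");np.savez("w1.npz",**c);cv2.imwrite("pics/w1.png",c["image"][:,:,::-1]);print(-cam(c)[1].T@cam(c)[2],cam(c)[1])
E
```

```text
time: 0.73
eef_pos: [0.5541, -0.1003, 0.2304]
eef_rot: [-0.268, -0.654, -0.269, 0.655]
wrist_force: [-0.2, -1.1, -0.3]
grip_width: 0.0856
time: 1.32
eef_pos: [0.5087, -0.2004, 0.2301]
eef_rot: [-0.023, -0.706, -0.025, 0.707]
wrist_force: [-0.6, 0.6, -0.6]
grip_width: 0.0855
time: 1.65
eef_pos: [0.5086, -0.261, 0.2298]
eef_rot: [-0.023, -0.706, -0.025, 0.707]
wrist_force: [0.2, 0.3, 0.8]
grip_width: 0.0853
0.0187
[ 0.59040536 -0.25565567  0.37315075] [[ 0.0684712  -0.99764635 -0.00366915]
 [-0.94451023 -0.06600777  0.32178161]
 [-0.32126644 -0.01856722 -0.94680681]]
```

View pics/w1.png

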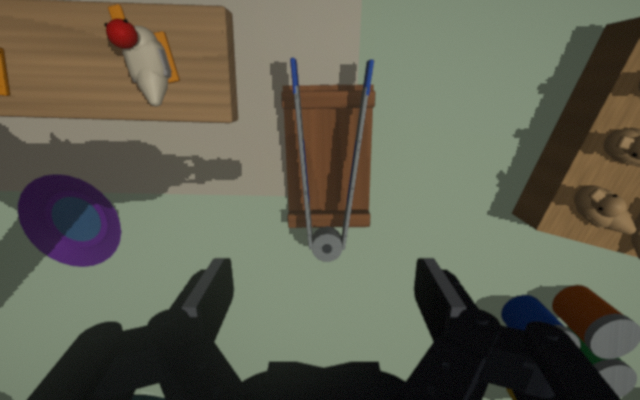

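The wrist view shows the tongs clearly: drum centre (326,249), tip ends (293,60) and (370,62). The red duck's head is at (122,33) with its tail tip near (155,103).

Run:
```python
from h import *
np.set_printoptions(precision=4,suppress=True)
W=dict(np.load("w1.npz"));W0=dict(np.load("w0.npz"));S=dict(np.load("scene0.npz"));D=dict(np.load("side0.npz"))
d=plane(W,(326,248),.044);l=plane(W,(293.5,60),.044);r=plane(W,(370,61.5),.044);m=(l+r)/2
y=np.arctan2(*(m-d)[1::-1]);print(d,l,r,np.linalg.norm(m-d),np.linalg.norm(l-r),"yaw",np.degrees(y))
u=np.array([np.cos(y),np.sin(y),0]);print("grip from hinge",d+.09*u,"from tips",m-.115*u)
red=lambda h,s,v:((h<6)|(h>172))&(s>150)&(v>80)
h1,n=cen(blob(W0,red,(325,235,365,280)));h2,n2=cen(blob(W,red,(95,10,145,55)))
hs,_=cen(blob(S,red,(260,195,285,220)));hd,_=cen(blob(D,red,(320,170,340,185)))
print("head",h1,n,h2,n2)
for a,b in(((W0,h1),(D,hd)),((W0,h1),(S,hs)),((W0,h1),(W,h2)),((W,h2),(D,hd))): print(tri(*a,*b))
# tail tip in w0 approx (294,260), w1 (155,104); beak w0 (366,253)
print("tail",tri(W0,(294,261),D,(349.5,183.3)),tri(W,(155,104),D,(349.5,183.3)),"beak",tri(W0,(366,253),D,(321.3,178.7)))
b=plane(W0,(284,288),.03),plane(W0,(370,286),.03),plane(W0,(264,26),.03),plane(W0,(373,24),.03);print("board",*b)
a=cv2.resize(W0["image"][195:305,260:390,::-1],None,fx=5,fy=5,interpolation=cv2.INTER_CUBIC);cv2.imwrite("pics/duck.png",a)
```

```text
[ 0.4152 -0.2695  0.044 ] [ 0.6131 -0.2243  0.044 ] [ 0.6168 -0.2972  0.044 ] 0.19994485560010275 0.07301590878363105 yaw 2.501722048173993
grip from hinge [ 0.5051 -0.2656  0.044 ] from tips [ 0.5001 -0.2658  0.044 ]
head [345.6432 258.4481] 241 [121.1035  32.9427] 628
[ 0.6224 -0.0895  0.0732]
[ 0.621  -0.0856  0.0822]
[ 0.6215 -0.085   0.0814]
[ 0.6208 -0.0826  0.0774]
tail [ 0.5636 -0.1027  0.0584] [ 0.5625 -0.0975  0.0619] beak [ 0.6447 -0.0862  0.0674]
board [ 0.5485 -0.1568  0.03  ] [ 0.6572 -0.1538  0.03  ] [0.5409 0.1396 0.03  ] [0.6461 0.1413 0.03  ]
```

View pics/duck.png

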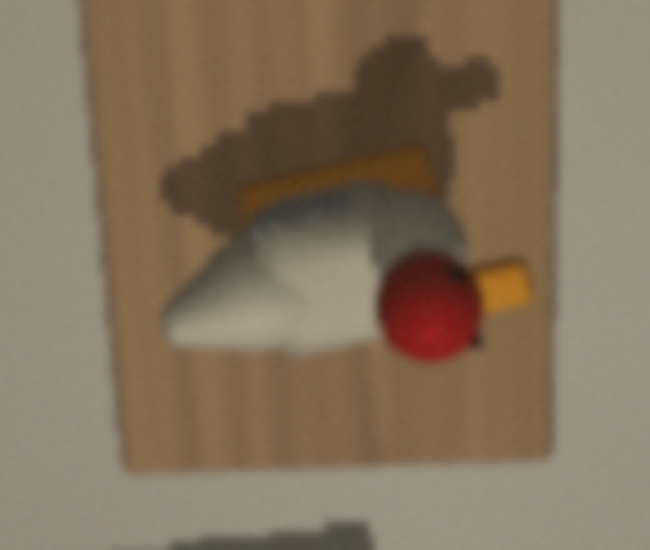

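The crop shows the red duck's head at crop (430,305), its beak tip at (532,285) and the foot edge from (238,188) to (430,150). I'll refine its yaw later from closer up. The tongs' grip is at about (0.5026, -0.2657) with yaw 2.5°, so I'm descending onto it.

```bash
python3 -m inch '{"delta_pos":[[-0.06,-0.05,-0.4],[-0.06,-0.05,-0.8],[-0.06,-0.05,-1],[-0.06,-0.05,-1],[-0.06,-0.05,-1]],"turn":[[0,0,-0.015],[0,0,-0.015],[0,0,-0.015],[0,0,-0.015],[0,0,-0.015]]}' 1
python3 - <<'E'
from h import *
from cell import cams,ctrl
from scipy.spatial.transform import Rotation as Ro
np.set_printoptions(precision=4,suppress=True)
o=ctrl.get_obs();print(Ro.from_quat(o["eef_rot"],scalar_first=True).as_matrix(),o["joints"],o["eef_pos"])
W0=dict(np.load("w0.npz"));W=dict(np.load("w1.npz"))
c=cams.capture("wrist");np.savez("w2.npz",**c);cv2.imwrite("pics/w2.png",c["image"][:,:,::-1])
bt=plane(W0,(366.4,252),.077);tt=plane(W0,(293.5,261),.060);bb=plane(W,(155,104),.06);print("beak,tail",bt,tt,bb)
e=plane(W0,(307.6,232.6),.035),plane(W0,(346,225),.035);print("foot edge",e)
for p in((bt-tt),(e[1]-e[0])):print(np.degrees(np.arctan2(p[1],p[0])),np.linalg.norm(p[:2]))
E
```

```text
time: 2.12
eef_pos: [0.5017, -0.2635, 0.1291]
eef_rot: [-0.015, -0.706, -0.019, 0.708]
wrist_force: [0.6, -0.0, 0.2]
grip_width: 0.0851
[[-0.0038  0.0468 -0.9989]
 [ 0.0055 -0.9989 -0.0468]
 [-1.     -0.0057  0.0036]] [-0.607   0.426   1.6912  0.0027  1.0306  0.9155] [ 0.5017 -0.2635  0.1291]
beak,tail [ 0.6434 -0.0798  0.077 ] [ 0.5649 -0.1005  0.06  ] [ 0.5646 -0.0963  0.06  ]
foot edge (array([ 0.5799, -0.0774,  0.035 ]), array([ 0.6246, -0.0677,  0.035 ]))
14.756958852559071 0.08118628740486929
12.256012792670656 0.04574961898697356
```

View pics/w2.png

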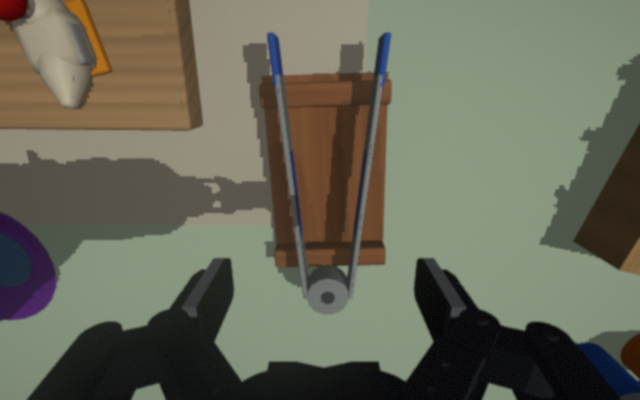

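The picture shows the tongs well centred between the fingers: drum (328,296), tip ends (273,35) and (384,35). I'll recompute the pose from them.

Run:
```python
from h import *
np.set_printoptions(precision=4,suppress=True)
W=dict(np.load("w2.npz"))
d=plane(W,(328,296),.044);l=plane(W,(272.5,34.5),.044);r=plane(W,(385,34.5),.044);m=(l+r)/2
y=np.arctan2(*(m-d)[1::-1]);u=np.array([np.cos(y),np.sin(y),0])
print(d,l,r,np.linalg.norm(m-d),"yaw",np.degrees(y),d+.09*u,m-.115*u)
```

```text
[ 0.416  -0.2707  0.044 ] [ 0.6141 -0.2245  0.044 ] [ 0.6175 -0.297   0.044 ] 0.20004780462289196 yaw 2.835531465377341 [ 0.5059 -0.2662  0.044 ] [ 0.5009 -0.2665  0.044 ]
```

```bash
python3 -m inch '{"delta_pos":[[0.03,-0.03,-0.3],[0.03,-0.03,-0.6],[0.03,-0.03,-0.8],[0.03,-0.03,-0.95],[0.03,-0.03,-0.95]],"turn":[[0,0,0],[0,0,0],[0,0,0],[0,0,0],[0,0,0]]}' 1
python3 -m inch '{"delta_pos":[[0,0,-0.12],[0,0,-0.24],[0,0,-0.24],[0,0,-0.24]],"turn":[[0,0,0],[0,0,0],[0,0,0],[0,0,0]]}' 1
```

```text
time: 2.58
eef_pos: [0.506, -0.2671, 0.0349]
eef_rot: [-0.015, -0.706, -0.018, 0.708]
wrist_force: [0.2, 0.1, 0.3]
grip_width: 0.0856
time: 2.92
eef_pos: [0.506, -0.267, 0.011]
eef_rot: [-0.015, -0.706, -0.018, 0.708]
wrist_force: [-0.3, 0.5, -0.2]
grip_width: 0.0854
```

```bash
python3 -m inch '{"delta_pos":[[0,0,0],[0,0,0],[0,0,0],[0,0,0],[0,0,0],[0,0,0],[0,0,0],[0,0,0]],"turn":[[0,0,0],[0,0,0],[0,0,0],[0,0,0],[0,0,0],[0,0,0],[0,0,0],[0,0,0]]}' 0.63 20
python3 -m inch '{"delta_pos":[[0,0,0.1],[0,0,0.2],[0,0,0.35],[0,0,0.5],[0,0,0.5],[0,0,0.5]],"turn":[[0,0,0],[0,0,0],[0,0,0],[0,0,0],[0,0,0],[0,0,0]]}'
python3 - <<'E'
from h import *
from cell import cams
for n in("wrist","side"):
    c=cams.capture(n);np.savez(n+"3.npz",**c)
    if n=="wrist": w=c["image"]
    else: s=cv2.resize(c["image"][120:220,300:460],(640,400),interpolation=cv2.INTER_CUBIC)
cv2.imwrite("pics/g3.png",cv2.resize(np.vstack([w[:300],s[:300]]),(640,600))[:,:,::-1])
E
```

```text
time: 3.58
eef_pos: [0.5069, -0.2676, 0.0122]
eef_rot: [-0.016, -0.707, -0.018, 0.707]
wrist_force: [-0.2, 1.1, 5.5]
grip_width: 0.0539
time: 4.08
eef_pos: [0.5078, -0.2682, 0.0637]
eef_rot: [0.016, 0.708, 0.017, -0.706]
wrist_force: [0.2, -0.7, -1.6]
grip_width: 0.0537
```

View pics/g3.png

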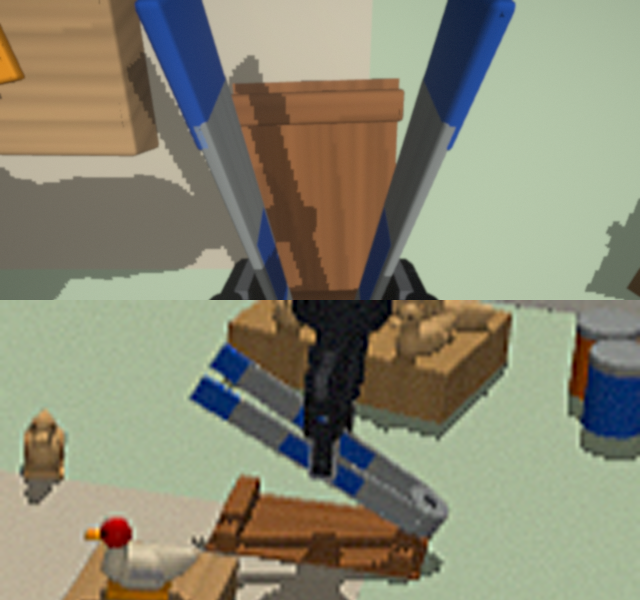

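The tongs were lifted but pitched tips-up: in the lower panel the tips are at (215,370) and the drum sags at (425,505). The splayed arms touch only the pads' front edges, ahead of the balance point. I'll set them back on the rest and re-grip about 13 mm farther back.

```bash
python3 -m inch '{"delta_pos":[[0,0,-0.15],[0,0,-0.3],[0,0,-0.4],[0,0,-0.45],[0,0,-0.5],[0,0,-0.51],[0,0,-0.51]],"turn":[[0,0,0],[0,0,0],[0,0,0],[0,0,0],[0,0,0],[0,0,0],[0,0,0]]}'
python3 -m inch '{"delta_pos":[[0,0,0],[0,0,0],[0,0,0],[0,0,0],[0,0,0],[0,0,0]],"turn":[[0,0,0],[0,0,0],[0,0,0],[0,0,0],[0,0,0],[0,0,0]]}' 1
cat > tips.py <<'E'
from h import *
import sys
from cell import cams,ctrl
np.set_printoptions(precision=4,suppress=True)
blue=lambda h,s,v:(h>105)&(h<125)&(s>110)&(v>40)
def blobs(n,box):
    c=cams.capture(n);np.savez(f"{n}_l.npz",**c);m=blob(c,blue,box)
    k,l,st,ce=cv2.connectedComponentsWithStats(m)
    for i in range(1,k):
        if st[i,4]>12: print(n,st[i],ce[i])
    return c
if __name__=="__main__":
    print(ctrl.get_obs()["eef_pos"])
    for n,box in(("side",(300,100,440,240)),("scene",(150,150,330,260)),("wrist",(0,0,640,400))): blobs(n,box)
E
python3 tips.py
```

```text
time: 4.77
eef_pos: [0.5062, -0.267, 0.0107]
eef_rot: [-0.015, -0.706, -0.018, 0.707]
wrist_force: [-0.8, 0.8, 0.2]
grip_width: 0.054
time: 5.27
eef_pos: [0.5063, -0.2671, 0.0109]
eef_rot: [-0.015, -0.707, -0.018, 0.707]
wrist_force: [0.2, 0.7, -0.4]
grip_width: 0.086
[ 0.5063 -0.2671  0.0109]
side [351 157   7   7  41] [353.9512 160.2683]
side [383 164  11   7  48] [388.4167 167.1667]
side [345 167  10   8  64] [349.4219 170.4844]
side [369 171   7   5  35] [372. 173.]
side [383 172   9   6  42] [387.0714 174.619 ]
scene [208 221   3  11  17] [209.3529 225.3529]
scene [174 227   2  12  15] [174.7333 232.4   ]
wrist [ 196    0   42   95 2202] [216.5068  36.2675]
wrist [ 414    0   43   96 2314] [434.5337  38.3587]
wrist [ 251  208   29  152 1322] [265.8018 278.6528]
wrist [ 368  209   29  152 1335] [381.3985 280.6719]
```

```bash
python3 -m inch '{"delta_pos":[[-0.07,-0.003,0],[-0.14,-0.005,0],[-0.14,-0.005,0],[-0.14,-0.005,0],[-0.14,-0.005,0]],"turn":[[0,0,0],[0,0,0],[0,0,0],[0,0,0],[0,0,0]]}' 1
python3 -m inch '{"delta_pos":[[0,0,0],[0,0,0],[0,0,0],[0,0,0],[0,0,0],[0,0,0],[0,0,0],[0,0,0]],"turn":[[0,0,0],[0,0,0],[0,0,0],[0,0,0],[0,0,0],[0,0,0],[0,0,0],[0,0,0]]}' 0.61 20
python3 tips.py
python3 -m inch '{"delta_pos":[[0,0,0.1],[0,0,0.2],[0,0,0.3],[0,0,0.4],[0,0,0.5],[0,0,0.5],[0,0,0.5]],"turn":[[0,0,0],[0,0,0],[0,0,0],[0,0,0],[0,0,0],[0,0,0],[0,0,0]]}'
python3 tips.py
```

```text
time: 5.83
eef_pos: [0.4921, -0.2677, 0.0109]
eef_rot: [-0.015, -0.707, -0.018, 0.707]
wrist_force: [0.5, -0.1, 0.6]
grip_width: 0.0852
time: 6.5
eef_pos: [0.4927, -0.2679, 0.0115]
eef_rot: [-0.016, -0.707, -0.018, 0.707]
wrist_force: [0.4, -0.0, 4.7]
grip_width: 0.0521
[ 0.4927 -0.2679  0.0115]
side [350 158   8   7  44] [353.2045 160.8864]
side [373 163   7   6  33] [375.9091 165.2727]
side [345 166  10   8  62] [349.4839 169.7903]
side [389 166   5   5  24] [391.0833 167.9167]
side [369 170  12   7  55] [374.8909 172.9455]
side [388 172   4   6  18] [389.5556 174.5   ]
scene [177 226   2  14  21] [177.5238 231.7619]
wrist [217   0  31  48 847] [231.0697  16.6482]
wrist [402   0  32  49 745] [418.3128  14.7732]
wrist [ 259  177   22  154 1148] [269.9983 247.9477]
wrist [ 366  178   24  156 1101] [376.5668 252.7121]
time: 7.23
eef_pos: [0.4933, -0.2683, 0.0625]
eef_rot: [0.016, 0.707, 0.017, -0.706]
wrist_force: [-0.0, 0.5, -1.4]
grip_width: 0.052
[ 0.4933 -0.2683  0.0625]
side [350 143   8   8  46] [353.7826 146.8043]
side [374 148   7   6  35] [377.     150.8571]
side [389 151   6   6  25] [391.92 153.76]
side [345 152  11   7  67] [349.9851 155.1642]
side [370 156  12   6  59] [375.4915 158.4576]
side [389 158   4   5  19] [390.4211 160.1053]
scene [202 202   3   8  15] [203.0667 205.7333]
wrist [218   0  30  47 813] [231.2891  16.1538]
wrist [403   0  31  49 847] [419.3129  16.8123]
wrist [ 259  177   23  152 1150] [270.0687 246.6617]
wrist [ 366  181   23  151 1021] [376.2527 254.2625]
wrist [625 396  15   4  41] [633.7073 397.9024]
```

The tongs are now level: all side blobs rose evenly by 14.5 px and the wrist blobs did not change. I'll lift and carry them above the duck, at about (0.606, -0.0885) with yaw 13.5°.

```bash
python3 -m inch '{"delta_pos":[[0,0.02,0.15],[0,0.08,0.35],[0,0.2,0.55],[0,0.35,0.7],[0,0.5,0.75],[0,0.65,0.75],[0,0.75,0.75],[0,0.75,0.75]],"turn":[[0,0,0.01],[0,0,0.02],[0,0,0.04],[0,0,0.06],[0,0,0.08],[0,0,0.1],[0,0,0.12],[0,0,0.12]]}'
python3 -m inch '{"delta_pos":[[0.01,0.1,0],[0.02,0.25,0],[0.03,0.42,0],[0.03,0.6,0],[0.03,0.72,0],[0.03,0.78,0],[0.03,0.78,0],[0.03,0.78,0]],"turn":[[0,0,0],[0,0,0],[0,0,0],[0,0,0],[0,0,0],[0,0,0],[0,0,0],[0,0,0]]}'
python3 tips.py
python3 - <<'E'
from h import *
from cell import ctrl
from scipy.spatial.transform import Rotation as Ro
np.set_printoptions(precision=4,suppress=True)
o=ctrl.get_obs();R=Ro.from_quat(o["eef_rot"],scalar_first=True).as_matrix();p=o["eef_pos"];f=-R[:,2];print(R,"yaw",np.degrees(np.arctan2(f[1],f[0])))
W=dict(np.load("wrist_l.npz"));from tips import blue
m=blob(W,blue)
for v in(5,20,35):
    u=np.nonzero(m[v])[0]; L=u[u<325];r=u[u>325]
    P=[plane(W,(a,v),p[2]+.0325)-p for a in(L.min(),r.max())];print(v,L.min(),L.max(),r.min(),r.max(),[R.T@q for q in P])
im=W["image"].copy()
def circ(X,col):
    for q in proj(W,X): cv2.circle(im,tuple(int(a) for a in q),4,col,1)
y=np.radians(13.5);u=np.array([np.cos(y),np.sin(y),0]);n=np.array([-u[1],u[0],0]);d=np.array([.606,-.0885,.03])
circ([d+.039*u+[0,0,.047],d-.043*u+[0,0,.03]],(255,0,0));circ([d+a*.023*u+b*.017*n for a in(1,-1) for b in(1,-1)],(0,255,0))
print("tail/beak/mid px",proj(W,[d-.043*u+[0,0,.03],d+.039*u+[0,0,.047],d]))
cv2.imwrite("pics/d4.png",im[:,:,::-1])
E
```

```text
time: 8.05
eef_pos: [0.4909, -0.1897, 0.1348]
eef_rot: [-0.082, -0.701, -0.087, 0.703]
wrist_force: [0.0, 1.0, -1.3]
grip_width: 0.0519
time: 8.72
eef_pos: [0.494, -0.1119, 0.1346]
eef_rot: [-0.083, -0.701, -0.087, 0.703]
wrist_force: [0.3, 0.2, -0.6]
grip_width: 0.0525
[ 0.494  -0.1119  0.1346]
side [331 146   9   8  63] [335.0317 149.6667]
side [358 149  14   7  71] [364.662  152.3099]
side [379 151   5   6  15] [381.2667 154.    ]
side [329 156  12   8  93] [334.4086 159.6129]
side [358 158  14   6  79] [364.0886 160.481 ]
side [379 159   4   6  19] [380.7368 161.2632]
scene [281 163   5  12  40] [283.175 168.3  ]
wrist [217   0  32  47 843] [231.7129  16.2503]
wrist [405   0  29  49 585] [421.2991  13.6462]
wrist [259 177  13  64 462] [265.2251 208.5671]
wrist [111 198  63  57 394] [138.802  221.7868]
wrist [381 222   4   7  14] [382.8571 224.5714]
wrist [133 225   5   9  16] [134.625 230.   ]
wrist [122 228  12   9  25] [128.2  232.32]
wrist [366 229  17 104 620] [373.0823 279.1274]
wrist [271 273   5   6  14] [272.5714 275.7143]
wrist [272 277   5  10  25] [274.2 282. ]
wrist [273 286   9  46 211] [277.2607 308.0284]
[[-0.0042  0.2367 -0.9716]
 [ 0.0052 -0.9716 -0.2367]
 [-1.     -0.0061  0.0029]] yaw 13.694319074455935
5 218 245 407 432 [array([-0.0326, -0.0327, -0.1059]), array([-0.033 ,  0.0325, -0.1058])]
20 220 247 408 430 [array([-0.0326, -0.0325, -0.1018]), array([-0.033 ,  0.0324, -0.1018])]
35 223 230 425 428 [array([-0.0326, -0.032 , -0.0976]), array([-0.033 ,  0.0322, -0.0976])]
tail/beak/mid px [[329.4556 104.3903]
 [331.3964 -56.258 ]
 [329.5799  38.7145]]
```

View pics/d4.png

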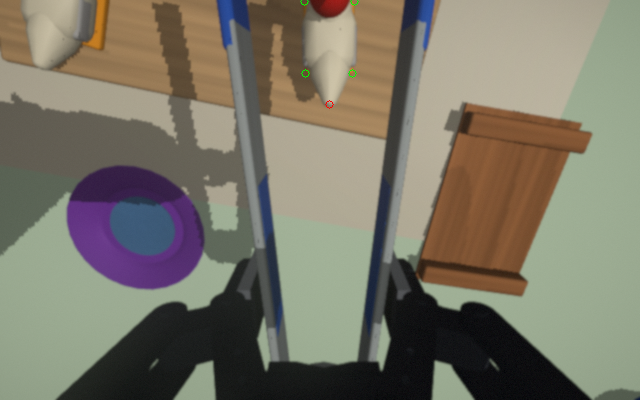

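The overlay fits: the predicted tail (329,104) and foot corners (305,73) and (352,73) lie on the duck, and the tongs straddle it. It needs a shift of about +2.8 mm in x and -3.2 mm in y, then the descent.

```bash
python3 -m inch '{"delta_pos":[[0.03,-0.03,0],[0.03,-0.03,-0.1],[0.03,-0.03,-0.25],[0.03,-0.03,-0.4],[0.03,-0.03,-0.55],[0.03,-0.03,-0.7],[0.03,-0.03,-0.8],[0.03,-0.03,-0.8]],"turn":[[0,0,0],[0,0,0],[0,0,0],[0,0,0],[0,0,0],[0,0,0],[0,0,0],[0,0,0]]}'
python3 -m inch '{"delta_pos":[[0,0,-0.08],[0,0,-0.16],[0,0,-0.24],[0,0,-0.24],[0,0,-0.24]],"turn":[[0,0,0],[0,0,0],[0,0,0],[0,0,0],[0,0,0]]}'
python3 - <<'E'
from h import *
from tips import blue
from cell import cams,ctrl
from scipy.spatial.transform import Rotation as Ro
np.set_printoptions(precision=4,suppress=True)
o=ctrl.get_obs();R=Ro.from_quat(o["eef_rot"],scalar_first=True).as_matrix();p=o["eef_pos"];d=np.array([.606,-.0885,.05])
print(p,"duck in tool",R.T@(d-p))
C={n:cams.capture(n) for n in("wrist","side","scene")}
W=C["wrist"];m=blob(W,blue)
for v in(5,35):u=np.nonzero(m[v])[0];print(u[u<325].min(),u[u>325].max())
out=[cv2.resize(C[n]["image"][b[1]:b[3],b[0]:b[2]],(400,250),interpolation=cv2.INTER_CUBIC) for n,b in(("side",(300,140,396,200)),("scene",(225,170,321,230)))]
im=np.hstack(out);w=cv2.resize(W["image"][:200],(800,250));cv2.imwrite("pics/d5.png",np.vstack([im,w])[:,:,::-1])
E
```

```text
time: 9.53
eef_pos: [0.4956, -0.1153, 0.0525]
eef_rot: [-0.081, -0.7, -0.087, 0.705]
wrist_force: [-0.7, 0.3, -1.2]
grip_width: 0.0524
time: 9.95
eef_pos: [0.4952, -0.1152, 0.0281]
eef_rot: [-0.081, -0.699, -0.087, 0.705]
wrist_force: [-0.1, 0.0, -1.2]
grip_width: 0.0522
[ 0.4952 -0.1152  0.0281] duck in tool [-0.0227  0.     -0.1138]
218 432
222 428
```

View pics/d5.png

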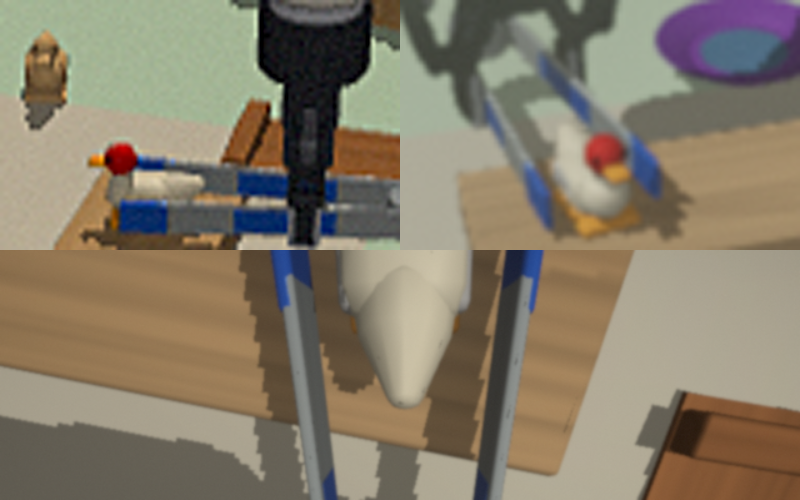

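The tips straddle the duck's sides symmetrically (wrist panel: duck at 405, arms at 300 and 510) and the tongs are level. I'm squeezing, gently first.

```bash
python3 -m inch '{"delta_pos":[[0,0,0],[0,0,0],[0,0,0],[0,0,0],[0,0,0],[0,0,0]],"turn":[[0,0,0],[0,0,0],[0,0,0],[0,0,0],[0,0,0],[0,0,0]]}' 0.3 20
python3 -m inch '{"delta_pos":[[0,0,0],[0,0,0],[0,0,0],[0,0,0],[0,0,0],[0,0,0]],"turn":[[0,0,0],[0,0,0],[0,0,0],[0,0,0],[0,0,0],[0,0,0]]}' 0.3 45
python3 tips.py
python3 -m inch '{"delta_pos":[[0,0,0.05],[0,0,0.12],[0,0,0.22],[0,0,0.32],[0,0,0.4],[0,0,0.4],[0,0,0.4]],"turn":[[0,0,0],[0,0,0],[0,0,0],[0,0,0],[0,0,0],[0,0,0],[0,0,0]]}'
python3 tips.py
python3 - <<'E'
from h import *
red=lambda h,s,v:((h<6)|(h>172))&(s>150)&(v>80)
S=dict(np.load("scene_l.npz"));D=dict(np.load("side_l.npz"))
a,n=cen(blob(S,red,(240,150,300,225)));b,m=cen(blob(D,red,(310,140,345,190)));print(a,n,b,m,tri(S,a,D,b))
E
```

```text
time: 10.6
eef_pos: [0.4963, -0.1155, 0.0291]
eef_rot: [-0.082, -0.7, -0.087, 0.704]
wrist_force: [0.4, 0.8, 1.7]
grip_width: 0.0417
time: 11.1
eef_pos: [0.4963, -0.1155, 0.0291]
eef_rot: [-0.082, -0.7, -0.087, 0.704]
wrist_force: [-0.4, 0.2, 1.4]
grip_width: 0.0411
[ 0.4963 -0.1155  0.0291]
side [357 183  12   5  60] [362.5 185. ]
side [377 184   4   5  15] [378.8 186. ]
side [329 186  11   8  77] [333.961  189.8052]
side [356 189  13   6  67] [361.8358 191.9104]
side [376 190   5   6  19] [378.0526 192.7895]
scene [260 210   6  13  36] [262.5278 215.8056]
wrist [254   0  17  48 455] [261.3385  15.7934]
wrist [380   0  16  48 431] [388.239   16.1206]
wrist [280 179   9 148 567] [284.0441 246.6561]
wrist [359 251   6  75 213] [361.507  288.3709]
wrist [  0 257  44  15 108] [ 21.8241 261.3056]
wrist [  0 259  94  78 378] [ 55.627  312.0503]
wrist [  7 274   8   9  17] [ 10.5294 278.7647]
wrist [  3 284   7   8  17] [  6.1765 287.5882]
wrist [ 45 317   7   8  18] [ 47.6111 320.4444]
time: 11.83
eef_pos: [0.497, -0.1158, 0.07]
eef_rot: [-0.082, -0.701, -0.086, 0.703]
wrist_force: [-0.4, -0.2, -1.5]
grip_width: 0.0407
[ 0.497  -0.1158  0.07  ]
side [357 171  12   5  54] [362.8333 172.7778]
side [378 172   3   5  13] [379.0769 173.8462]
side [329 174  11   8  79] [334.     177.6329]
side [356 177  14   6  72] [362.4583 179.5694]
side [377 178   4   6  23] [378.5652 180.6087]
scene [259 195   6  13  34] [261.2647 200.7353]
wrist [254   0  18  48 565] [261.9062  19.2248]
wrist [379   0  17  48 529] [387.6541  19.4008]
wrist [280 179   7  68 287] [282.7561 210.3415]
wrist [ 49 229  82  69 516] [ 88.25   262.4419]
wrist [359 267   5  59 163] [361.1779 294.8589]
wrist [ 67 271   8  13  35] [ 70.7143 278.4571]
wrist [ 86 286   9   7  20] [ 91.05 289.2 ]
wrist [285 291   4  36  90] [286.6111 307.1   ]
[271.97297297 190.45945946] 37 [328.73170732 164.97560976] 41 [ 0.62025573 -0.08524975  0.11953991]
```

The duck is in the tongs and level: its head rose from z=0.078 to 0.120 for a 41 mm lift, and the load is about 1.5 N. Next I lift to clear everything and carry it to the dish.

```bash
python3 -m inch '{"delta_pos":[[0,0,0.06],[0,0,0.18],[0,0,0.34],[-0.02,0.04,0.52],[-0.06,0.12,0.68],[-0.1,0.25,0.77],[-0.15,0.4,0.8],[-0.2,0.55,0.8]],"turn":[[0,0,0],[0,0,0],[0,0,0],[0,0,0],[0,0,0],[0,0,0],[0,0,0],[0,0,0]]}'
python3 -m inch '{"delta_pos":[[-0.05,0.13,0],[-0.1,0.26,0],[-0.15,0.39,0],[-0.2,0.52,0],[-0.25,0.65,0],[-0.3,0.78,0],[-0.35,0.9,0],[-0.38,1,0]],"turn":[[0,0,0],[0,0,0],[0,0,0],[0,0,0],[0,0,0],[0,0,0],[0,0,0],[0,0,0]]}'
python3 -m inch '{"delta_pos":[[-0.05,0.12,0],[-0.1,0.25,0],[-0.15,0.38,0],[-0.2,0.5,0],[-0.25,0.62,0],[-0.3,0.75,0],[-0.34,0.86,0],[-0.37,0.95,0]],"turn":[[0,0,0],[0,0,0],[0,0,0],[0,0,0],[0,0,0],[0,0,0],[0,0,0],[0,0,0]]}'
python3 - <<'E'
from cell import ctrl
o=ctrl.get_obs();print(o["eef_pos"],o["joints"])
E
```

```text
time: 12.65
eef_pos: [0.476, -0.0596, 0.1497]
eef_rot: [-0.081, -0.7, -0.086, 0.704]
wrist_force: [0.0, 0.7, -1.6]
grip_width: 0.0411
time: 13.32
eef_pos: [0.4365, 0.0418, 0.1494]
eef_rot: [-0.081, -0.7, -0.087, 0.704]
wrist_force: [-0.1, -0.9, -2.0]
grip_width: 0.0407
time: 13.98
eef_pos: [0.3986, 0.1378, 0.1492]
eef_rot: [-0.082, -0.7, -0.087, 0.705]
wrist_force: [-0.1, 0.3, -1.4]
grip_width: 0.0412
[0.39855916 0.13783516 0.14917126] [0.1619653  0.21254979 1.97388642 0.00935555 0.96200001 1.48852848]
```

```bash
python3 -m inch '{"delta_pos":[[-0.02,0.1,0],[-0.04,0.25,0],[-0.06,0.42,0],[-0.08,0.58,0],[-0.1,0.72,0],[-0.12,0.82,0],[-0.12,0.86,0],[-0.12,0.86,0]],"turn":[[0,0,0],[0,0,0],[0,0,0],[0,0,0],[0,0,0],[0,0,0],[0,0,0],[0,0,0]]}'
python3 - <<'E'
from h import *
from cell import cams,ctrl
from scipy.spatial.transform import Rotation as Ro
np.set_printoptions(precision=4,suppress=True)
o=ctrl.get_obs();R=Ro.from_quat(o["eef_rot"],scalar_first=True).as_matrix();p=o["eef_pos"];print(R,p)
C={n:cams.capture(n) for n in("scene","side","wrist")}
red=lambda h,s,v:((h<6)|(h>172))&(s>150)&(v>80)
for n,bx in(("scene",(330,60,440,220)),("side",(250,150,420,320))): print(n,cen(blob(C[n],red,bx)))
a,_=cen(blob(C["scene"],red,(330,60,440,220)));b,_=cen(blob(C["side"],red,(250,150,420,320)));print("head",tri(C["scene"],a,C["side"],b))
print("dish blue",plane(C["scene"],cen(blob(C["scene"],lambda h,s,v:(h>95)&(h<115)&(s>70)&(v>60),(366,175,408,200)))[0],.005))
# dish rim from the start pictures: outer rim ellipse (white)
for n,bx in(("scene",(360,170,410,202)),("side",(298,252,362,302))):
    c=dict(np.load(n+"0.npz"));m=blob(c,lambda h,s,v:((s<28)&(v>120))|((h>95)&(h<115)&(s>70)),bx);k,l,st,ce=cv2.connectedComponentsWithStats(m)
    i=1+st[1:,4].argmax();v,u=np.nonzero(l==i);(x,y),ax,an=cv2.fitEllipse(cv2.convexHull(np.c_[u,v].astype(np.int32)));print(n,st[i],(x,y),ax,plane(c,(x,y),.014))
i1=cv2.resize(C["scene"]["image"][100:220,320:460],(400,343));i2=cv2.resize(C["side"]["image"][160:310,270:445],(400,343))
cv2.imwrite("pics/e6.png",np.vstack([np.hstack([i1,i2]),cv2.resize(C["wrist"]["image"][:200],(800,250))])[:,:,::-1])
E
```

```text
time: 14.65
eef_pos: [0.3864, 0.2245, 0.1491]
eef_rot: [-0.082, -0.699, -0.087, 0.705]
wrist_force: [1.3, -0.1, -1.8]
grip_width: 0.0414
[[-0.008   0.2379 -0.9712]
 [ 0.0064 -0.9712 -0.238 ]
 [-0.9999 -0.0081  0.0062]] [0.3864 0.2245 0.1491]
scene (array([400.2093, 123.1395]), 43)
side (array([324.2895, 210.7632]), 76)
head [0.5095 0.2557 0.1992]
dish blue [0.4923 0.2513 0.005 ]
scene [361 174  42  22 633] (383.7436828613281, 184.2264862060547) (22.19660758972168, 42.46499252319336) [0.4836 0.2446 0.014 ]
side [315 260  42  33 927] (334.4176025390625, 276.1492004394531) (32.30485916137695, 43.03704071044922) [0.4885 0.2486 0.014 ]
```

View pics/e6.png

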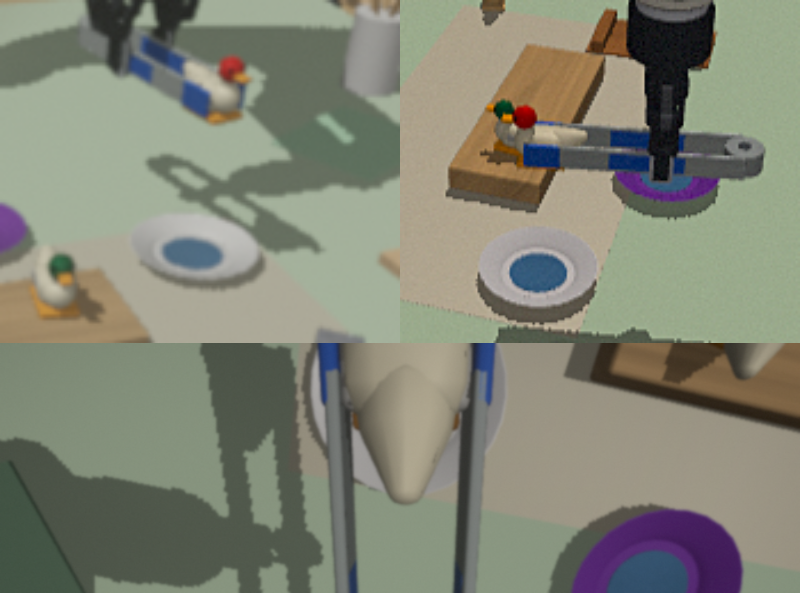

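The tongs hold the red duck upright and level over the white dish. In the wrist panel the dish's rim shows on both sides of the duck at 310 and 505, so it is centred. In the scene and side views the duck is clearly above and out of contact. I'll do one last centring and stillness check.

```bash
python3 -m inch '{"delta_pos":[[0,0,0],[0,0,0],[0,0,0],[0,0,0],[0,0,0],[0,0,0]],"turn":[[0,0,0],[0,0,0],[0,0,0],[0,0,0],[0,0,0],[0,0,0]]}'
python3 - <<'E'
from h import *
from cell import cams,ctrl
np.set_printoptions(precision=4,suppress=True)
S,D=cams.capture("scene"),cams.capture("side");S0,D0=dict(np.load("scene0.npz")),dict(np.load("side0.npz"))
red=lambda h,s,v:((h<6)|(h>172))&(s>150)&(v>80)
bl=lambda h,s,v:(h>95)&(h<115)&(s>70)&(v>60)
gr=lambda h,s,v:(h>65)&(h<95)&(s>140)&(v<110)
a,_=cen(blob(S,red,(330,60,440,220)));b,_=cen(blob(D,red,(250,150,420,320)));H=tri(S,a,D,b)
a,_=cen(blob(S,bl,(366,175,408,200)));b,_=cen(blob(D,bl,(305,262,355,298)));print("head",H,"duck mid",H[:2]-[.0145,.0035],"dish",tri(S,a,D,b),plane(S,a,.006),plane(D,b,.006))
print("green head",cen(blob(S0,gr,(325,185,355,205))),cen(blob(S,gr,(325,185,355,205))))
d=lambda A,B,x:np.abs(A["image"].astype(int)-B["image"])[x[1]:x[3],x[0]:x[2]].mean()
print("plain duck, jar, brush diff",d(S0,S,(145,265,195,310)),d(S0,S,(358,238,392,275)),d(D0,D,(260,140,302,156)))
E
```

```text
time: 15.3
eef_pos: [0.3866, 0.2232, 0.1491]
eef_rot: [-0.082, -0.699, -0.087, 0.705]
wrist_force: [-0.3, 0.8, -1.6]
grip_width: 0.0412
head [0.5097 0.2547 0.1991] duck mid [0.4952 0.2512] dish [0.4976 0.2509 0.0062] [0.4938 0.2505 0.006 ] [0.4984 0.2524 0.006 ]
green head (array([nan, nan]), 0) (array([nan, nan]), 0)
plain duck, jar, brush diff 1.643851851851852 1.4557498675145735 2.7842261904761907h.py:16: RuntimeWarning: Mean of empty slice.
  def cen(m): v,u=np.nonzero(m); return np.array([u.mean(),v.mean()]),len(u)
  ret = ret.dtype.type(ret / rcount)
```

The duck is within about 2 mm of the dish's centre, its foot is about 13 cm above the rim, and it is steady. I'm handing in.

```bash
python3 -c "
from cell import workorder;print(workorder.job_done())"
```

```text
the job is handed in; nothing more can be done
None
```

The red-headed duck is held upright and still in the tongs above the middle of the white dish. I handed the job in at about 15 s. The hand never gripped or reached for the duck; only the blue tips closed on it.

The first lift of the tongs pitched tips-up. I set them back on the rest, re-gripped them about 14 mm farther back and they stayed level.

**Last checks:**
- **Position:** the duck's middle is at about (0.495, 0.251) and the dish's centre at (0.4976, 0.2509), so about 2 mm apart. Single-camera dish estimates range over about 5 mm in x.
- **Height:** its foot is at z of about 0.15 m, roughly 13 cm above the dish's rim.
- **Hold:** the grip is steady at 41 mm and the load is about 1.6 N, which matches the tongs plus the duck. The wrist moved about 1 mm while settling.
- **Other objects:** the plain duck and the paint jar look unchanged from the first picture.

**Not confirmed:** my colour check for the green-headed duck found no pixels, so I only saw by eye in the last picture that it still stands on the board. The brush check looked at the wrong patch of the image and says nothing about the brush, but the arm never went near it.

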